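# Seat the matching pitch comb leaf in a sampler's lift spindle

### The arm

A 6-joint arm with a two-finger parallel gripper is mounted at the origin on the work surface. World frame = base frame: x ahead of the robot, y to its left, z up, the work surface at z = 0. Lengths are in mm, angles in rad, forces in N, time in s.
With the tool pointing down it reaches from about 275 to 1000 mm from the base axis. Payload 8.4 kg.
Tool frame: the origin (TCP) lies midway between the tips of the shut fingers; the grasp point (between the pads) lies 19 mm behind it; z points along the fingers, y is the direction in which the jaws open and shut (so a half turn about z gives the same grasp; the last joint's range is limited). The gripper opens to 85 mm and grips with 20 to 120 N. Pads are 22 mm wide; open, the fingers measure 114 mm over their backs; the gripper's body (76 mm by 85 mm) begins 54 mm behind the grasp point. The pads swing forward as they close: fully open they stand 13 mm farther back than shut.
Start: joints at [-1.28, 0.353, 1.633, -0, 1.155, -0.002], TCP at [180.395, -598.403, 231.281] pointing down, gripper open.
Joint ranges: [-2.63, 2.63], [-0.92, 2.1], [0.06, 2.66], [-1.3, 4.44], [0, 2.69], [-3.02, 3.02]. Speed limits (rad/s): [2.22, 2.22, 2.79, 3.14, 3.14, 3.14].

### API

Orientations are given as [roll, pitch, yaw] about the fixed x, y, z axes, in that order (R = Rz(yaw) Ry(pitch) Rx(roll)).
In Python, from rig import r gives the robot as it stands.
- The arm moves only by the tool play_rows, never from a script. Its argument "moves" is a list of rows, each a list of 3 entries, a list of its own where there are three numbers: the turn, a rotation vector about the tool's x, y, z in degrees, then the shift along the tool's x, y, z in mm, then the opening, from 0 (shut) to 1 (fully open). A call has 1 to 20 rows; each row is the pose to reach, as a shift and turn from the pose measured when the call began, along the tool's axes at that moment; what a row does not reach only later rows make up. A row lasts 1/10 s, in which the tool goes at most 50 mm and 8.59 degrees, less where a joint would pass 70% of its speed; a pose out of reach is approached as far as the arm can. A call with a gripper value outside its range is refused whole. The fingers move at their own pace and stop on an object; "newtons" is the grip in N (left out, the last holds). Time passes only in rows, so rows that repeat a pose let the fingers close. It gives the time, the measured TCP pose, the force and the opening at its end, in the units of the state.
- r.sense(): the state, without advancing time (a new reading comes with each control period).
- r.grab_frame(name): name is "scene" or "top" or "wrist"; returns a dict with "color" (480x640x3 uint8, red, green, blue), "K" (3x3 intrinsics, pixels), "rvec" (rotation vector, rad) and "tvec" (3), from world to camera coordinates, as OpenCV has them; the wrist camera has in their place "T_tool_cam" (4x4, takes a point from camera to tool coordinates, whose origin is the TCP and whose axes are the flange's). Camera axes: x right, y down, z forward; pixel columns grow to the right and rows downward; lengths in mm; the calibration is good to about 2 mm. A picture is of the moment at which its call begins: read the wrist's pose just before it. There is no depth.
- r.sign_off(): hands the job in, once; it reports no verdict.
Trained networks look in a picture, given as the dict that the camera call returned (one of the last four; its "shot" number tells which), for a name from the list of things; names that differ only in an ending like _2 or _b are one class to them, and where a whole thing is asked for, a point or a joint stands for the part that bears it (a point fixed in the world has none). Each returns a list of dicts, best first, with "conf" (0 to 1); they miss things now and then, are a little off and sometimes report something else, mostly with a low value. They report only what shows in the picture. A call takes as long as a camera call.
- r.silhouettes(picture, name): "mask" (480x640 bool, what is visible of it) and "location" ([column, row] in pixels, amid what is visible of it).
The state is a dict: "clock": time; "qpos": joint angles; "qvel": joint speeds; "joint_efforts": joint torques, N m; "eef_pos": TCP position; "tcp_rot": TCP orientation; "contact_force": force on the tool from outside, world axes, zero at the start; "wrist_torque": the same for the moment, N m; "opening": opening from 0.0 (shut) to 1.0 (fully open).
Only numpy, scipy, OpenCV 4.12 (cv2) and the standard library are available. Lean on these libraries where they do the work, as an engineer would, in place of code of your own. Each camera call takes 0.05 s, during which the arm holds its last target.

### The job

Take the coarse comb leaf, the one whose five teeth match the spindle's thread, lay it flat on the cradle's ledge and work its teeth by feel into the thread near the middle of the spindle until its front edge lies flush and square against the thread crests. Check the seat with a steady gentle push towards the spindle, about 8 N for a second (never over 20 N), then let go and leave the leaf seated there. Leave the fine leaf, the loose vial and the brass nut alone.

Things in the scene. Friction and masses are not known exactly. Their poses are not given: they have to be found in the camera images.
- leaf_coarse: loose comb leaf, ~120 g: steel plate 52 mm wide (y), 50 mm deep (x -20 to +30), 5 mm thick, lying flat, five teeth on its +x edge at 10 mm pitch, the middle one at y=0. A grip fin stands on it, 26 (x) by 14 mm (y), from 5 to 39 mm above the underside, centred on x=y=0; grip it across its 14 mm. Origin: on the underside below the fin's centre; x points the way the teeth point, z up
- leaf_edge (a point): middle of the coarse leaf's toothed edge at the roots of the teeth, half way up the plate (30 mm ahead of the leaf's origin, 2.5 mm up); leaf's axes. Each tooth is 4.5 mm long, 5.8 mm wide at the root, 3.4 mm at its flat tip
- leaf_fine: the other comb leaf, loose: same plate and fin, but seven small teeth at 7 mm pitch, which do not match the spindle; its place and the coarse leaf's are swapped at random. Not to be touched. Origin and axes as on the coarse leaf
- cradle: fixed service cradle: base plate 145 x 190 x 10 mm, two V-blocks carrying the spindle and, on its -x side, an aluminium ledge with a flat top 47.5 mm above the bench, x -100 to -26 mm, y -55 to 55 mm. Origin: on the underside, below the spindle's axis, mid-length; x points level from ledge to spindle, y along the spindle, z up
- spindle: lift spindle lying fixed along y in the cradle: steel, 44 mm over the crests, 10 mm pitch thread for 60 mm either side of the middle; crests 3.6 mm wide, grooves 5 mm deep, 6.4 mm wide at the mouth, 3.9 at the bottom. Origin: on the axis, mid-length, 50 mm above the bench; cradle's axes. Where the grooves fall along y differs each time and this pose does not tell: find it by feel or eye
- spindle_front (a point): middle of the crest line facing the ledge (22 mm from the axis towards the ledge, at axis height, mid-length); spindle's axes. The leaf's edge touches this line (x = 0) when fully seated, with about 0.3 mm of play to each side; blocked tooth on crest it stops 4.5 mm short, or in between on the groove flanks. If the leaf also bears down on the ledge, friction (about 0.6) eats the push
- vial: loose capped glass vial standing on the bench, 22 mm diameter, 48 mm tall; origin under its centre
- nut: loose plain brass nut, a ring of 60 mm outer and 43 mm inner diameter, 28 mm tall, standing on the bench; origin under its centre

How it is judged:
By the outcome, as a careful person would: the job done as asked, in the order asked, and still so for the second after the job is handed in, with the robot touching nothing.
It also fails if it takes over 58 s, if anything falls off the work surface, if the arm or the gripper's body presses on something with over 40 N, if the wrist force passes 120 N, or if a joint passes its speed limit or range.

## Working session

There is one attempt and no reset: what is moved stays moved. The work goes in short steps, Python scripts to look and compute and a tool call to move; the robot and the scene stay as the last step left them, time stands still between calls to the robot, and variables do not carry over. Pictures are saved under pics/ and viewed, and the job is handed in when it is done.

Besides the shell and the picture viewer there is one more tool, called after ">>>" as name([rows], argument=value, ...), one row to a line, values as JSON. play_rows: Moves the arm, as the interface text tells. Its arguments: {"type":"object","properties":{"moves":{"type":"array"},"newtons":{"type":"number"}},"required":["moves"]}

```bash
mkdir -p pics; ls
python3 - <<'E'
from rig import r
import cv2,pickle
print(r.sense())
for n in ["scene","top"]:
    f=r.grab_frame(n); cv2.imwrite(f"pics/{n}0.png",f["color"][:,:,::-1]); pickle.dump(f,open(f"{n}0.pkl","wb"))
    print(n,f["K"].tolist(),f["rvec"],f["tvec"])
    for k in ["leaf_coarse","leaf_fine","cradle","spindle"]:
        print(k,[(d["conf"],d["location"],d["mask"].sum()) for d in r.silhouettes(f,k)])
E
```

```text
pics
{'clock': 0.0, 'qpos': array([-1.28042313e+00,  3.53670116e-01,  1.63411505e+00, -9.39964049e-06,
        1.15517864e+00, -2.43717813e-03]), 'qvel': array([-0.00077081,  0.00222815, -0.00014994,  0.00063682,  0.00124654,
        0.00095364]), 'joint_efforts': array([-1.36709616e-03, -6.05259705e+01, -3.42067730e+01, -2.67468822e-04,
        9.38606390e-03, -1.65196019e-05]), 'eef_pos': array([ 180.24612091, -597.96566561,  230.55611589]), 'tcp_rot': array([-3.14022148e+00,  5.25244730e-06,  2.92814179e-01]), 'contact_force': array([ 0.08471958, -1.03612656,  0.5865551 ]), 'wrist_torque': array([-0.03259037,  0.02955354,  0.00387509]), 'opening': 1.0001540889467904}
scene [[484.4174727085376, 0.0, 312.0185975528244], [0.0, 484.4174727085376, 246.34698876195216], [0.0, 0.0, 1.0]] [ 2.13826786  0.5514201  -0.30584057] [-481.65913788 -146.40830826 1037.24584648]
leaf_coarse [(0.6, [247.9, 284.4], np.int64(1097))]
leaf_fine [(0.92, [129.1, 345.8], np.int64(1594))]
cradle [(0.66, [325.7, 199.8], np.int64(5884))]
spindle [(0.59, [341.9, 183.3], np.int64(1489))]
top [[510.34523042873235, 0.0, 327.6752966858552], [0.0, 510.34523042873235, 233.39288508621166], [0.0, 0.0, 1.0]] [ 2.10341454 -2.15284235  0.14837271] [-45.99010101 573.35185676 799.71626342]
leaf_coarse [(0.83, [376.3, 267.4], np.int64(942))]
leaf_fine [(0.96, [477.3, 296.4], np.int64(975))]
cradle [(0.4, [205.4, 258.4], np.int64(2882))]
spindle [(0.97, [203.1, 260.8], np.int64(2952)), (0.51, [381.2, 178.6], np.int64(682))]
```

View pics/scene0.png

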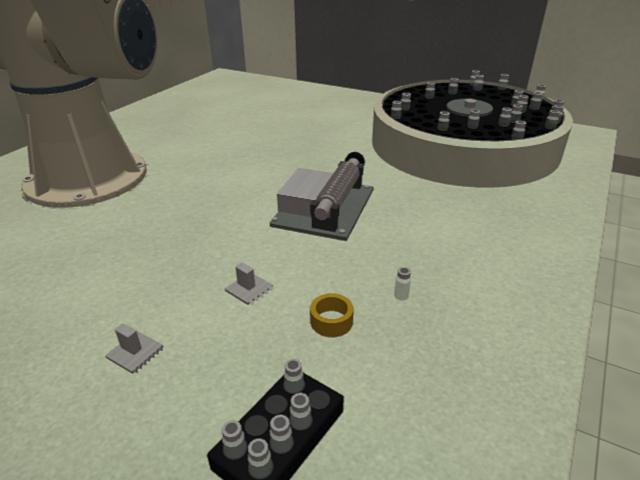

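View pics/top0.png

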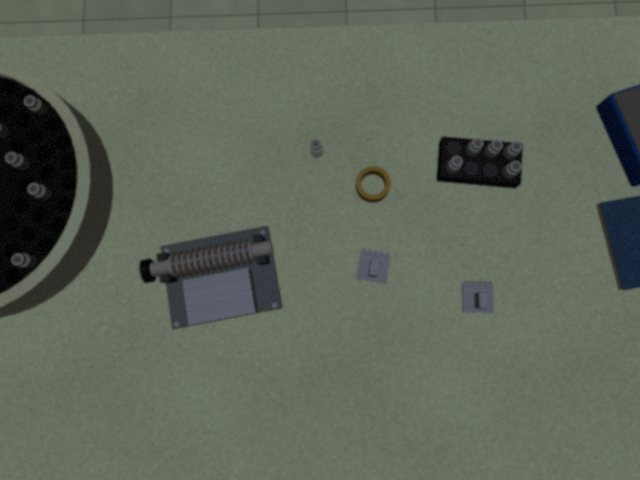

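Run:
```python
import cv2,pickle
f=pickle.load(open("top0.pkl","rb"))["color"][:,:,::-1]
cv2.imwrite("pics/topA.png",cv2.resize(f[150:350,110:310],None,fx=3,fy=3,interpolation=cv2.INTER_CUBIC))
cv2.imwrite("pics/topB.png",cv2.resize(f[220:340,330:530],None,fx=4,fy=4,interpolation=cv2.INTER_CUBIC))
```

```text
(no output)
```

View pics/topA.png

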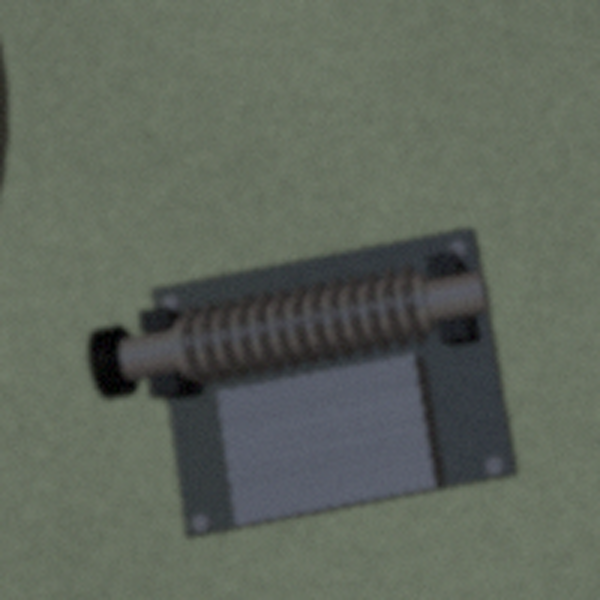

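View pics/topB.png

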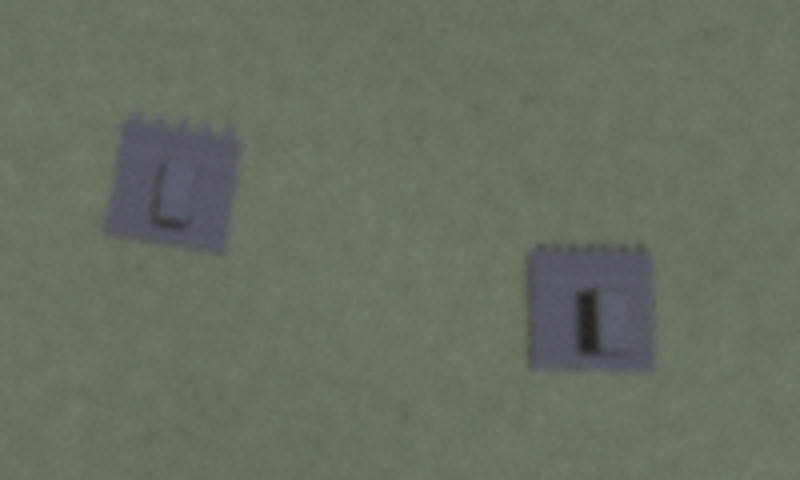

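Left leaf in the top view (pixel ~376,267) has five teeth, so it is the coarse one. The right one (477,296) has seven, and the networks agree. The cradle is at about (205,260).

```bash
cat > h.py <<'E'
import numpy as np,cv2,pickle
from scipy.spatial.transform import Rotation as R
def bp(f,uv,z):
    Rm=R.from_rotvec(f["rvec"]).as_matrix() if "rvec" in f else None
    c=-Rm.T@f["tvec"]; d=Rm.T@np.linalg.inv(f["K"])@np.array([uv[0],uv[1],1.])
    return c+d*(z-c[2])/d[2]
def proj(f,P):
    return cv2.projectPoints(np.array(P,float).reshape(-1,3),np.array(f["rvec"]),np.array(f["tvec"]),f["K"],None)[0].reshape(-1,2)
E
python3 - <<'E'
from h import *
from scipy.optimize import least_squares
f=pickle.load(open("top0.pkl","rb"))
A=lambda u,v:(u/3+110-.33,v/3+150-.33); B=lambda u,v:(u/4+330-.37,v/4+220-.37)
for n,l,z in [("base",[(155,292),(470,228),(516,472),(187,537)],10),("ledge",[(217,390),(415,356),(437,488),(235,523)],47.5)]:
    for p in l: print(n,bp(f,A(*p),z).round(1))
for p in [(107,233),(225,252),(240,133),(122,122)]: print("coarse",bp(f,B(*p),5).round(1))
for p in [(163,158),(197,163),(188,223),(156,216)]: print("fin",bp(f,B(*p),39).round(1))
E
```

```text
base [561.2 230.   10. ]
base [594.1  47.5  10. ]
base [453.8  21.9  10. ]
base [421.6 207.5  10. ]
ledge [501.  181.   47.5]
ledge [517.   72.5  47.5]
ledge [445.5  60.4  47.5]
ledge [429.2 169.5  47.5]
coarse [ 500.4 -105.9    5. ]
coarse [ 491.2 -155.9    5. ]
coarse [ 542.  -164.4    5. ]
coarse [ 548.  -113.9    5. ]
fin [ 528.3 -128.8   39. ]
fin [ 525.9 -142.7   39. ]
fin [ 501.3 -138.1   39. ]
fin [ 504.5 -125.1   39. ]
```

```bash
cat >> h.py <<'E'
def goal(s,pos,yawdeg,tilt=0):
    R0=R.from_euler("xyz",s["tcp_rot"]); R1=R.from_euler("xyz",[np.pi,0,np.radians(yawdeg)])
    print("turn",np.degrees((R0.inv()*R1).as_rotvec()).round(2),"shift",R0.inv().apply(np.array(pos)-s["eef_pos"]).round(2))
def st(s):
    print(round(s["clock"],2),"pos",s["eef_pos"].round(2),"rpy",np.degrees(s["tcp_rot"]).round(2),"F",s["contact_force"].round(2),"M",s["wrist_torque"].round(3),"op",round(s["opening"],3))
E
python3 - <<'E'
from h import *
from rig import r
s=r.sense(); goal(s,[515.3,-134,180],-9.5)
E
```

```text
turn [-1.000e-02  0.000e+00  2.628e+01] shift [ 454.7  -347.94   51.26]
```

>>> play_rows([
  [[0,0,26.3],[454.7,-347.9,51.2],1],
  [[0,0,26.3],[454.7,-347.9,51.2],1],
  [[0,0,26.3],[454.7,-347.9,51.2],1],
  [[0,0,26.3],[454.7,-347.9,51.2],1],
  [[0,0,26.3],[454.7,-347.9,51.2],1],
  [[0,0,26.3],[454.7,-347.9,51.2],1],
  [[0,0,26.3],[454.7,-347.9,51.2],1],
  [[0,0,26.3],[454.7,-347.9,51.2],1],
  [[0,0,26.3],[454.7,-347.9,51.2],1],
  [[0,0,26.3],[454.7,-347.9,51.2],1],
  [[0,0,26.3],[454.7,-347.9,51.2],1],
  [[0,0,26.3],[454.7,-347.9,51.2],1],
  [[0,0,26.3],[454.7,-347.9,51.2],1],
  [[0,0,26.3],[454.7,-347.9,51.2],1],
  [[0,0,26.3],[454.7,-347.9,51.2],1],
])

```text
clock: 2.0
eef_pos: [514.8, -134.8, 180.1]
tcp_rot: [3.141, 0.0, -0.167]
contact_force: [-0.4, -0.5, 0.3]
opening: 1.002
```

Run:
```python
from h import *
from rig import r
s=r.sense(); st(s)
f=r.grab_frame("wrist"); cv2.imwrite("pics/w1.png",f["color"][:,:,::-1]); pickle.dump((s,f),open("w1.pkl","wb"))
print(f["T_tool_cam"].round(2).tolist(), f["K"].tolist())
for d in r.silhouettes(f,"leaf_coarse"):
    m=d["mask"].astype(np.uint8);print(d["conf"],d["location"],m.sum(),cv2.minAreaRect(cv2.findNonZero(m)))
```

```text
2.0 pos [ 514.77 -134.75  180.12] rpy [ 1.7999e+02  2.0000e-02 -9.5500e+00] F [-0.41 -0.54  0.34] M [-0.024 -0.045 -0.018] op 1.002
[[0.0, -0.95, -0.32, 81.09], [1.0, 0.0, -0.0, -0.78], [0.0, -0.32, 0.95, -142.19], [0.0, 0.0, 0.0, 1.0]] [[354.6787779595026, 0.0, 319.6281322706228], [0.0, 354.6787779595026, 235.81514856057157], [0.0, 0.0, 1.0]]
0.72 [319.5, 201.7] 3232 ((318.0, 203.0), (62.0, 58.0), 90.0)
```

View pics/w1.png

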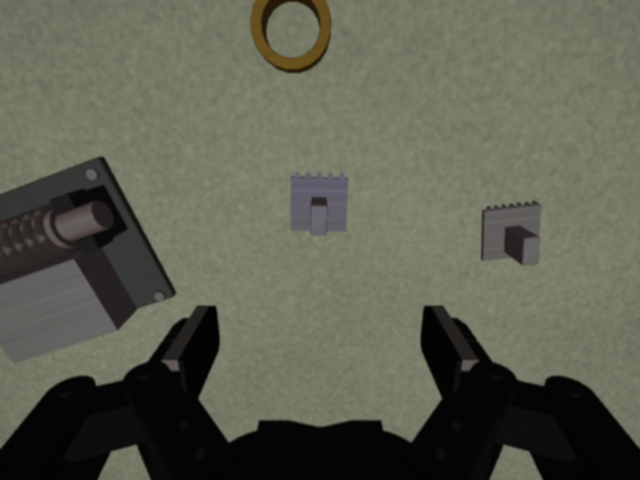

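Wrist view: the five-toothed leaf is upright at (319,203) with its teeth up (tool +x). The fine leaf is off at (512,233). I'll measure the offset in the tool frame next.

```bash
cat >> h.py <<'E'
def wp(s,f,uv,zw):
    T=f["T_tool_cam"]; d=np.linalg.inv(f["K"])@np.array([uv[0],uv[1],1.])
    Rw=R.from_euler("xyz",s["tcp_rot"]).as_matrix()
    c=s["eef_pos"]+Rw@T[:3,3]; dd=Rw@T[:3,:3]@d
    p=c+dd*(zw-c[2])/dd[2]
    return p, Rw.T@(p-s["eef_pos"])
E
python3 - <<'E'
from h import *
s,f=pickle.load(open("w1.pkl","rb"))
c=f["color"][:,:,::-1]
cv2.imwrite("pics/w1z.png",cv2.resize(c[160:250,270:370],None,fx=6,fy=6,interpolation=cv2.INTER_CUBIC))
for n,uv,z in [("bl",(291,230.5),5),("br",(346,231.5),5),("fl",(291.5,178),5),("fr",(348,178.5),5),("finTL",(310.5,206),39),("finTR",(327.5,206),39),("finBL",(310.5,235),39),("finBR",(327,235),39)]:
    p,t=wp(s,f,uv,z); print(n,p.round(1),t.round(1))
E
```

```text
bl [ 498.  -103.8    5. ] [-21.6 -27.8 175.1]
br [ 488.4 -154.6    5. ] [-22.6  23.9 175.1]
fl [ 546.4 -113.7    5. ] [ 27.8 -26.1 175.1]
fr [ 537.6 -163.5    5. ] [ 27.3  24.5 175.1]
finTL [ 526.5 -128.3   39. ] [ 10.5  -8.4 141.1]
finTR [ 524.1 -142.    39. ] [ 10.5   5.6 141.1]
finBL [ 501.7 -123.9   39. ] [-14.6  -8.6 141.1]
finBR [ 499.4 -137.6   39. ] [-14.6   5.3 141.1]
```

View pics/w1z.png

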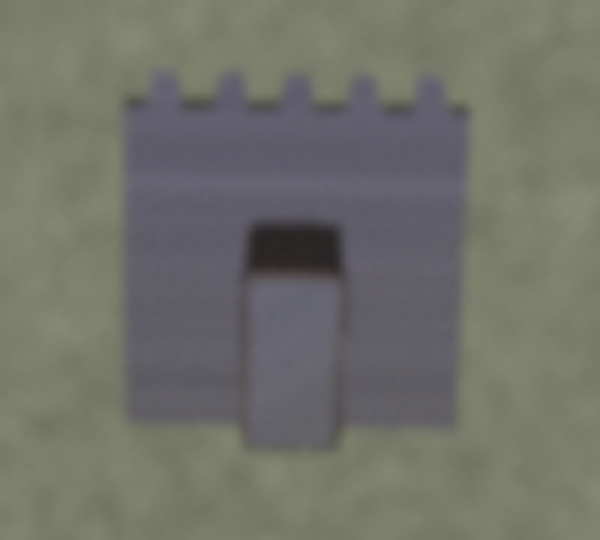

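Run:
```python
from h import *
from rig import r
s=r.sense(); goal(s,[513.8,-133.4,9.5],-10.3)
```

```text
turn [ 0.01 -0.    0.69] shift [ -1.23  -1.49 170.72]
```

>>> play_rows([
  [[0,0,0.7],[-1.2,-1.5,40],1],
  [[0,0,0.7],[-1.2,-1.5,80],1],
  [[0,0,0.7],[-1.2,-1.5,120],1],
  [[0,0,0.7],[-1.2,-1.5,140],1],
  [[0,0,0.7],[-1.2,-1.5,155],1],
  [[0,0,0.7],[-1.2,-1.5,165],1],
  [[0,0,0.7],[-1.2,-1.5,170.5],1],
  [[0,0,0.7],[-1.2,-1.5,170.5],1],
  [[0,0,0.7],[-1.2,-1.5,170.5],1],
  [[0,0,0.7],[-1.2,-1.5,170.5],0],
  [[0,0,0.7],[-1.2,-1.5,170.5],0],
  [[0,0,0.7],[-1.2,-1.5,170.5],0],
  [[0,0,0.7],[-1.2,-1.5,170.5],0],
  [[0,0,0.7],[-1.2,-1.5,170.5],0],
  [[0,0,0.7],[-1.2,-1.5,170.5],0],
  [[0,0,0.7],[-1.2,-1.5,170.5],0],
  [[0,0,0.7],[-1.2,-1.5,170.5],0],
  [[0,0,0.7],[-1.2,-1.5,170.5],0],
], newtons=50)

```text
clock: 3.9
eef_pos: [514.1, -133.4, 10.0]
tcp_rot: [3.141, -0.0, -0.18]
contact_force: [-0.8, 0.8, 4.8]
opening: 0.156
```

Run:
```python
from h import *
from rig import r
s=r.sense(); st(s)
f=r.grab_frame("wrist"); cv2.imwrite("pics/w2.png",f["color"][:,:,::-1]); pickle.dump((s,f),open("w2.pkl","wb"))
```

```text
3.9 pos [ 514.06 -133.44    9.98] rpy [ 1.7999e+02 -3.0000e-02 -1.0310e+01] F [-0.81  0.85  4.85] M [0.021 0.091 0.045] op 0.156
```

View pics/w2.png

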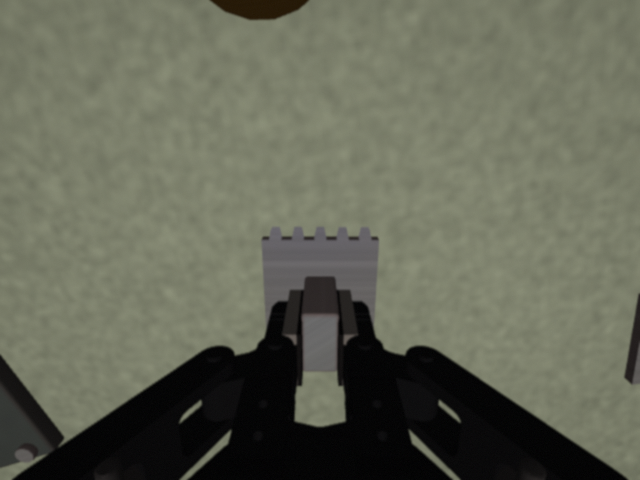

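Leaf gripped squarely on its fin. The tooth roots are at row ~238 and the plate spans columns 262–378.

Run:
```python
from h import *
s,f=pickle.load(open("w2.pkl","rb"))
c=f["color"][:,:,::-1]
cv2.imwrite("pics/w2z.png",cv2.resize(c[215:305,250:390],None,fx=5,fy=5,interpolation=cv2.INTER_CUBIC))
for uv in [(262.5,239),(320,239),(378.5,239)]:
    print(wp(s,f,uv,5)[1].round(2))
# Cradle pose refined from first wrist view
```

```text
[ 29.5  -25.93   4.99]
[29.5  -0.64  4.99]
[29.51 25.08  4.99]
```

View pics/w2z.png

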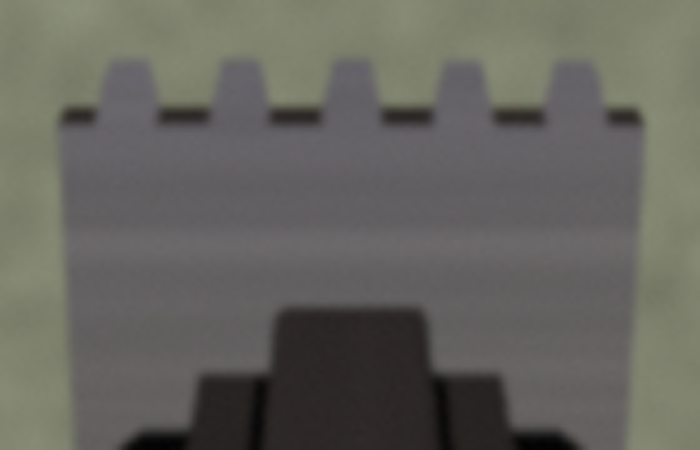

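Run:
```python
from h import *
from rig import r
s=r.sense()
a=np.radians(9.6); p=np.array([535.4,131.3])+(-80)*np.array([np.cos(a),np.sin(a)])
print(p); goal(s,[p[0],p[1],130],9.6)
```

```text
[456.52031703 117.95850026]
turn [ 1.000e-02 -2.000e-02 -1.991e+01] shift [-101.51 -237.03 -120.09]
```

>>> play_rows([
  [[0,0,0],[0,0,-15],0],
  [[0,0,0],[0,0,-45],0],
  [[0,0,0],[0,0,-85],0],
  [[0,0,0],[0,0,-120],0],
  [[0,0,-5],[-20,-45,-120],0],
  [[0,0,-10],[-40,-90,-120],0],
  [[0,0,-15],[-60,-135,-120],0],
  [[0,0,-19.9],[-80,-180,-120],0],
  [[0,0,-19.9],[-95,-220,-120],0],
  [[0,0,-19.9],[-101.5,-237,-120],0],
  [[0,0,-19.9],[-101.5,-237,-120],0],
  [[0,0,-19.9],[-101.5,-237,-120],0],
  [[0,0,-19.9],[-101.5,-237,-120],0],
])

```text
clock: 5.25
eef_pos: [456.6, 117.0, 129.7]
tcp_rot: [3.141, 0.0, 0.167]
contact_force: [-0.7, -0.2, -0.7]
opening: 0.157
```

Run:
```python
from h import *
from rig import r
s=r.sense(); st(s)
f=r.grab_frame("wrist"); cv2.imwrite("pics/w3.png",f["color"][:,:,::-1]); pickle.dump((s,f),open("w3.pkl","wb"))
```

```text
5.25 pos [456.57 117.02 129.71] rpy [1.7997e+02 1.0000e-02 9.5600e+00] F [-0.72 -0.24 -0.68] M [0.006 0.002 0.039] op 0.157
```

View pics/w3.png

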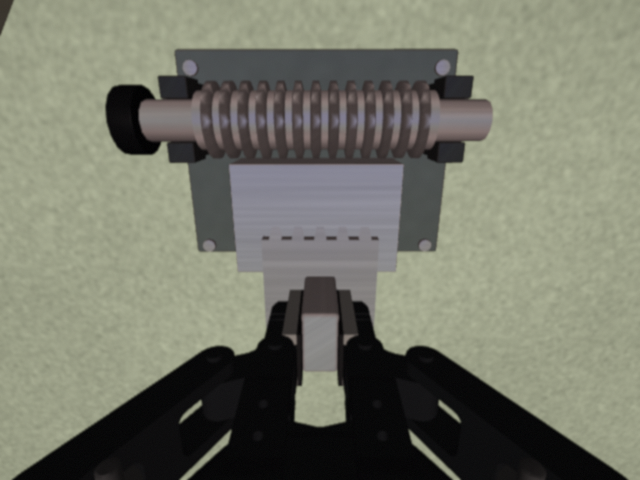

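Run:
```python
from h import *
s,f=pickle.load(open("w3.pkl","rb"))
c=f["color"][:,:,::-1]
cv2.imwrite("pics/w3a.png",cv2.resize(c[40:190,170:330],None,fx=5,fy=4,interpolation=cv2.INTER_CUBIC)[:600])
cv2.imwrite("pics/w3b.png",cv2.resize(c[40:190,310:470],None,fx=5,fy=4,interpolation=cv2.INTER_CUBIC)[:600])
cv2.imwrite("pics/w3c.png",cv2.resize(c[220:280,190:450],None,fx=3,fy=6,interpolation=cv2.INTER_CUBIC)[:600])
```

```text
(no output)
```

View pics/w3a.png

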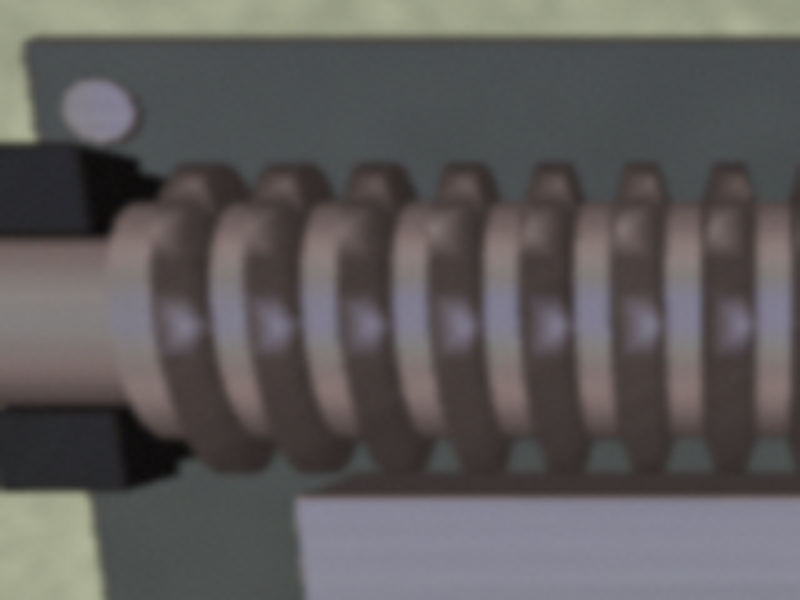

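View pics/w3b.png

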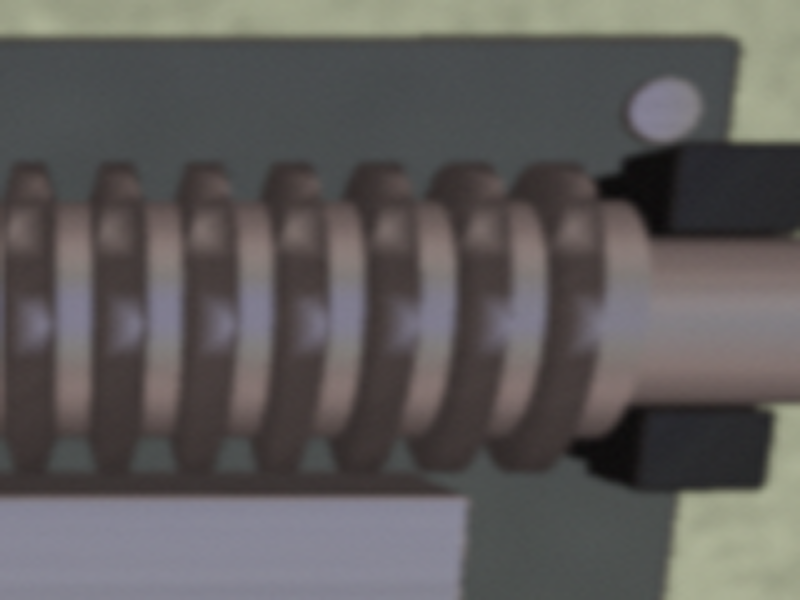

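View pics/w3c.png

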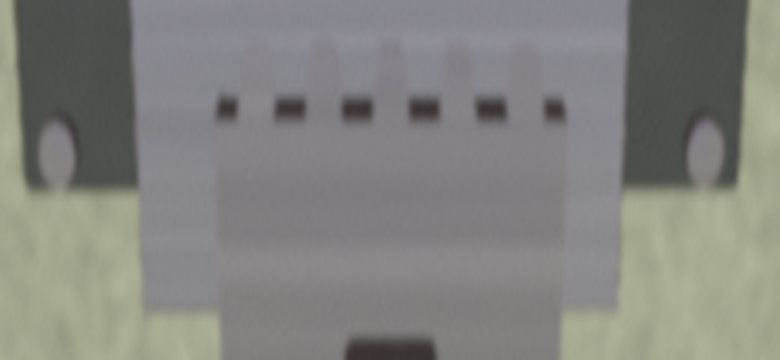

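Wrist view: the spindle crests (dark rings) meet the ledge-side silhouette at row ~157, at columns 217.6 to 415 and ~16.4 px apart. The leaf teeth are at columns 276–365, and everything is nearly square. Next I'll fit the pose and the groove phase.

```bash
cat > fit.py <<'E'
from h import *
from scipy.optimize import least_squares
s,f=pickle.load(open("w3.pkl","rb"))
pts=[((45,95,10),(170+27/5,40+38/4)),((45,-95,10),(310+740/5,40+38/4)),((-26,55,47.5),(170+297/5,40+496/4)),((-26,-55,47.5),(310+467/5,40+496/4)),
((-100,95,10),(190+27/3,220+187/6)),((-100,-95,10),(190+740/3,220+186/6)),((-100,55,47.5),(190+144/3,220+310/6)),((-100,-55,47.5),(190+618/3,220+310/6))]
T=f["T_tool_cam"];Rw=R.from_euler("xyz",s["tcp_rot"]).as_matrix()
def pj(P):
    pt=(P-s["eef_pos"])@Rw; pc=(pt-T[:3,3])@T[:3,:3]; q=pc@f["K"].T; return q[:,:2]/q[:,2:]
L=np.array([p[0] for p in pts],float);U=np.array([p[1] for p in pts])-.4
def res(v):
    P=R.from_euler("z",v[2],degrees=True).apply(L)+[v[0],v[1],v[3]]; return (pj(P)-U).ravel()
o=least_squares(res,[535,131,9.6,0]); print("cradle",o.x.round(2)); print(o.fun.reshape(-1,2).round(1).tolist())
Rc=R.from_euler("z",o.x[2],degrees=True).inv()
cr=[170+x/5-.4 for x in (320,400,482,563,645,727)]+[310+x/5-.4 for x in (30,110,195,275,355)]
ys=[Rc.apply(wp(s,f,(u,157.5),52)[0]-[o.x[0],o.x[1],0]) for u in cr]
print("crest x,y",np.round(ys,1)[:,:2].tolist())
te=[190+x/3-.4 for x in (258,325,391,458,524)]
t=[Rc.apply(wp(s,f,(u,228),124)[0]-[o.x[0],o.x[1],0]) for u in te]
print("tooth",np.round(t,2)[:,:2].tolist())
print("tcp in cradle",Rc.apply(s["eef_pos"]-[o.x[0],o.x[1],0]))
E
python3 fit.py
```

```text
cradle [533.18 133.54   9.62  -3.02]
[[-0.7, 0.1], [0.7, -0.2], [0.4, 0.2], [0.1, 0.1], [-0.2, 0.5], [-0.6, 0.5], [0.6, -0.5], [-0.4, -0.7]]
crest x,y [[-21.2, 50.2], [-21.2, 40.5], [-21.2, 30.5], [-21.2, 20.6], [-21.3, 10.7], [-21.3, 0.7], [-21.3, 0.3], [-21.3, -9.4], [-21.3, -19.8], [-21.3, -29.5], [-21.3, -39.3]]
tooth [[-43.53, 17.12], [-43.54, 7.36], [-43.55, -2.26], [-43.56, -12.03], [-43.57, -21.64]]
tcp in cradle [-78.29103268  -3.49216524 129.70611593]
```

>>> play_rows([
  [[0,0,0],[0,2.1,20],0],
  [[0,0,0],[6,2.1,40],0],
  [[0,0,0],[14,2.1,55],0],
  [[0,0,0],[14,2.1,65],0],
  [[0,0,0],[14,2.1,70],0],
  [[0,0,0],[14,2.1,70.5],0],
  [[0,0,0],[14,2.1,70.5],0],
  [[0,0,0],[14,2.1,70.5],0],
  [[0,0,0],[14,2.1,70.5],0],
])

```text
clock: 6.2
eef_pos: [471.1, 117.2, 59.8]
tcp_rot: [3.141, -0.001, 0.166]
contact_force: [-0.2, -0.9, -1.1]
opening: 0.155
```

Run:
```python
from h import *
from rig import r
s=r.sense(); st(s)
f=r.grab_frame("wrist"); cv2.imwrite("pics/w4.png",f["color"][:,:,::-1]); pickle.dump((s,f),open("w4.pkl","wb"))
cv2.imwrite("pics/w4z.png",cv2.resize(f["color"][150:260,230:400,::-1],None,fx=4.7,fy=4.7,interpolation=cv2.INTER_CUBIC))
```

```text
6.2 pos [471.1  117.24  59.84] rpy [ 1.7998e+02 -6.0000e-02  9.5300e+00] F [-0.23 -0.88 -1.1 ] M [-0.008  0.037  0.008] op 0.155
```

View pics/w4.png

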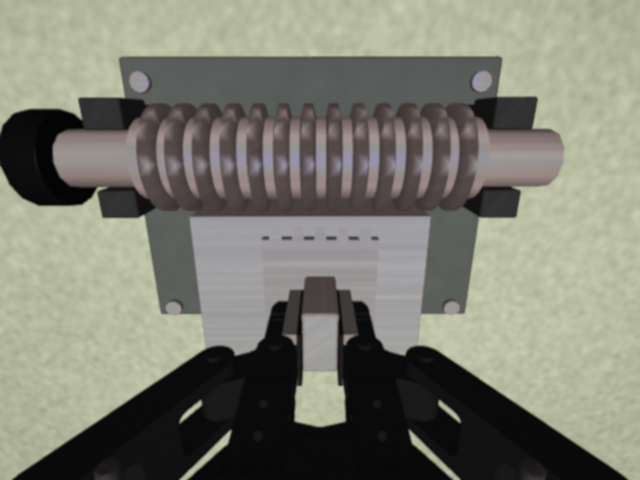

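View pics/w4z.png

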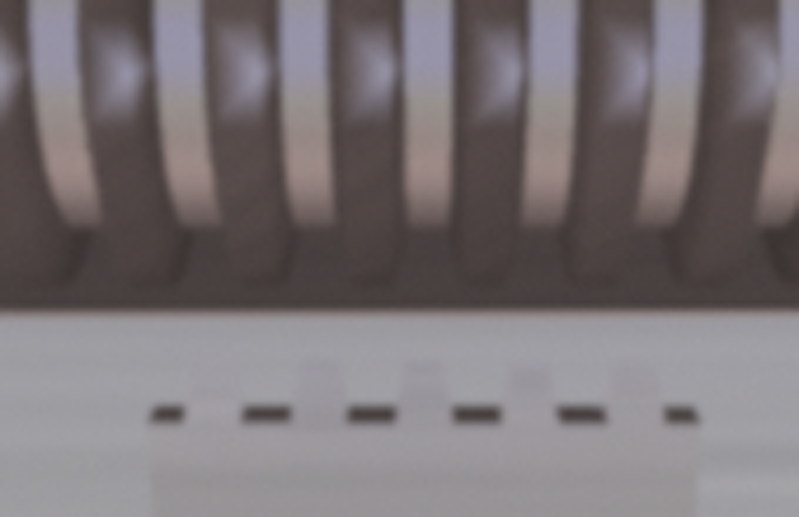

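Run:
```python
from h import *
s,f=pickle.load(open("w4.pkl","rb"))
g=f["color"][196:216,230:400].astype(float).mean(2)
g=np.clip((g-40)/(100-40),0,1)*255
cv2.imwrite("pics/w4y.png",cv2.resize(g.astype(np.uint8),(800,300),interpolation=cv2.INTER_CUBIC))
h=f["color"][225:243,230:400].astype(float).mean(2)
h=np.clip((h-120)/(175-120),0,1)*255
cv2.imwrite("pics/w4x.png",cv2.resize(h.astype(np.uint8),(800,300),interpolation=cv2.INTER_CUBIC))
```

```text
(no output)
```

View pics/w4y.png

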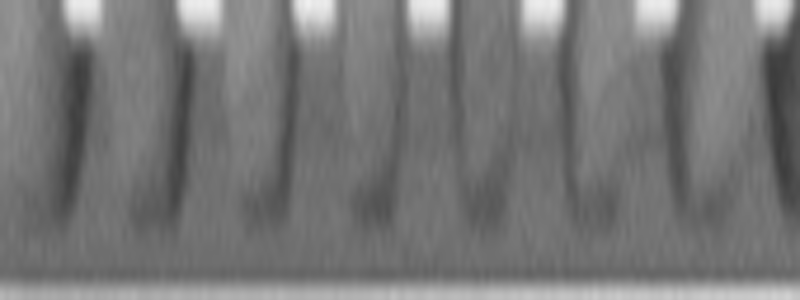

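View pics/w4x.png

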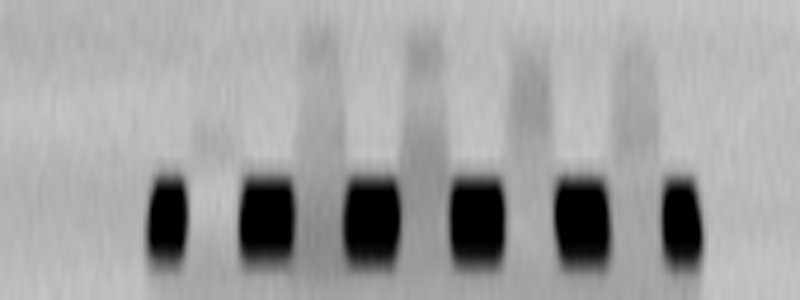

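Run:
```python
from h import *
s,f=pickle.load(open("w4.pkl","rb"))
c=np.array([wp(s,f,(230+x/4.706-.4,209.7),55)[1] for x in (155,264,376,487,597,710)])
g=np.array([wp(s,f,(230+x/4.706-.4,238),52.4)[1] for x in (267,372,478,582)])
print(c.round(2)[:,:2].tolist());print(g.round(2)[:,:2].tolist())
k=np.arange(6);print(np.polyfit(k,c[:,1],1));print(np.polyfit(np.arange(4),g[:,1],1))
```

```text
[[43.19, -25.8], [43.19, -15.9], [43.2, -5.73], [43.2, 4.35], [43.2, 14.33], [43.2, 24.59]]
[[29.5, -16.27], [29.5, -6.31], [29.5, 3.75], [29.5, 13.62]]
[ 10.07909054 -25.89176049]
[  9.97528969 -16.26432489]
```

>>> play_rows([
  [[0,0,0.1],[0,0.6,1],0],
  [[0,0,0.1],[0,0.6,1.8],0],
  [[0,0,0.1],[0,0.6,1.8],0],
  [[0,0,0.1],[0,0.6,1.8],0],
])

```text
clock: 6.65
eef_pos: [471.1, 116.7, 57.9]
tcp_rot: [3.141, -0.001, 0.165]
contact_force: [0.5, -0.0, -0.7]
opening: 0.151
```

Run:
```python
from h import *
from rig import r
s=r.sense(); st(s)
```

```text
6.65 pos [471.12 116.67  57.93] rpy [ 1.7998e+02 -5.0000e-02  9.4300e+00] F [ 0.47 -0.02 -0.72] M [-0.045  0.01  -0.045] op 0.151
```

>>> play_rows([
  [[0,0,-0.1],[0,0,0.3],0],
  [[0,0,-0.1],[0,0,0.6],0],
  [[0,0,-0.1],[0,0,0.6],0],
  [[0,0,-0.1],[0,0,0.6],0],
])

```text
clock: 7.05
eef_pos: [471.1, 116.6, 57.4]
tcp_rot: [3.141, -0.001, 0.166]
contact_force: [-1.3, -0.2, 3.5]
opening: 0.155
```

Run:
```python
from h import *
from rig import r
s=r.sense(); st(s)
```

```text
7.05 pos [471.11 116.65  57.43] rpy [ 1.7998e+02 -5.0000e-02  9.5300e+00] F [-1.32 -0.19  3.5 ] M [-0.035  0.247  0.029] op 0.155
```

>>> play_rows([
  [[0,0,0],[0,0,-0.2],0],
  [[0,0,0],[3,0,-0.2],0],
  [[0,0,0],[6,0,-0.2],0],
  [[0,0,0],[8,0,-0.2],0],
  [[0,0,0],[8,0,-0.2],0],
  [[0,0,0],[8,0,-0.2],0],
])

```text
clock: 7.65
eef_pos: [479.0, 118.0, 57.6]
tcp_rot: [3.141, -0.001, 0.166]
contact_force: [-0.3, -0.7, -0.1]
opening: 0.152
```

Run:
```python
from h import *
from rig import r
s=r.sense(); st(s)
f=r.grab_frame("wrist"); cv2.imwrite("pics/w5.png",f["color"][:,:,::-1]); pickle.dump((s,f),open("w5.pkl","wb"))
cv2.imwrite("pics/w5z.png",cv2.resize(f["color"][170:280,230:400,::-1],None,fx=4.7,fy=4.7,interpolation=cv2.INTER_CUBIC))
```

```text
7.65 pos [478.97 117.97  57.57] rpy [ 1.7998e+02 -4.0000e-02  9.5300e+00] F [-0.27 -0.73 -0.08] M [-0.038 -0.019  0.006] op 0.152
```

View pics/w5z.png

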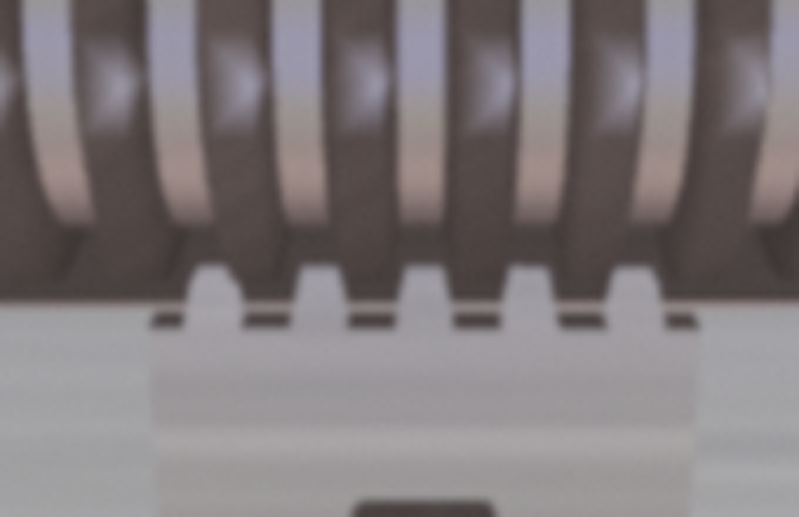

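The teeth (crop columns ~213…633) line up with the grooves, with no contact yet. Advancing gently.

>>> play_rows([
  [[0,0,0],[0.7,0,0],0],
  [[0,0,0],[1.4,0,0],0],
  [[0,0,0],[2,0,0],0],
  [[0,0,0],[2,0,0],0],
])

```text
clock: 8.1
eef_pos: [481.0, 118.3, 57.6]
tcp_rot: [3.141, -0.001, 0.166]
contact_force: [-0.2, -0.2, -0.1]
opening: 0.153
```

>>> play_rows([
  [[0,0,0],[0.5,0,0],0],
  [[0,0,0],[1,0,0],0],
  [[0,0,0],[1,0,0],0],
])

```text
clock: 8.4
eef_pos: [482.1, 118.5, 57.6]
tcp_rot: [3.141, -0.001, 0.166]
contact_force: [-0.7, 0.2, -0.6]
opening: 0.153
```

Run:
```python
from h import *
from rig import r
s=r.sense(); st(s); R0=R.from_euler("xyz",s["tcp_rot"]);print("Ftool",R0.inv().apply(s["contact_force"]).round(2))
```

```text
8.4 pos [482.08 118.51  57.63] rpy [ 1.7998e+02 -5.0000e-02  9.5300e+00] F [-0.66  0.24 -0.64] M [0.01  0.056 0.012] op 0.153
Ftool [-0.61 -0.35  0.64]
```

>>> play_rows([
  [[0,0,0],[0.4,0,0],0],
  [[0,0,0],[0.8,0,0],0],
  [[0,0,0],[0.8,0,0],0],
])

```text
clock: 8.7
eef_pos: [482.9, 118.6, 57.6]
tcp_rot: [3.141, -0.001, 0.166]
contact_force: [-0.5, -0.0, -0.2]
opening: 0.156
```

>>> play_rows([
  [[0,0,0],[0.3,0,0],0],
  [[0,0,0],[0.6,0,0],0],
  [[0,0,0],[0.6,0,0],0],
])

```text
clock: 9.0
eef_pos: [483.6, 118.7, 57.7]
tcp_rot: [3.141, -0.001, 0.166]
contact_force: [0.2, 0.3, -1.7]
opening: 0.154
```

Run:
```python
from h import *
from rig import r
s=r.sense(); st(s); R0=R.from_euler("xyz",s["tcp_rot"]);print("Ftool",R0.inv().apply(s["contact_force"]).round(2))
```

```text
9.0 pos [483.62 118.75  57.65] rpy [ 1.7998e+02 -6.0000e-02  9.5300e+00] F [ 0.15  0.25 -1.65] M [-0.008  0.047 -0.028] op 0.154
Ftool [ 0.19 -0.22  1.65]
```

>>> play_rows([
  [[0,0,0],[0.3,0,0.05],0],
  [[0,0,0],[0.6,0,0.05],0],
  [[0,0,0],[0.6,0,0.05],0],
])

```text
clock: 9.3
eef_pos: [483.8, 118.8, 57.5]
tcp_rot: [3.141, -0.0, 0.166]
contact_force: [-2.5, -0.6, -0.3]
opening: 0.155
```

Run:
```python
from h import *
from rig import r
s=r.sense(); st(s); R0=R.from_euler("xyz",s["tcp_rot"]);print("Ftool",R0.inv().apply(s["contact_force"]).round(2))
```

```text
9.3 pos [483.78 118.77  57.5 ] rpy [ 1.7997e+02 -1.0000e-02  9.5300e+00] F [-2.55 -0.56 -0.32] M [-0.006  0.332  0.02 ] op 0.155
Ftool [-2.6   0.13  0.32]
```

Run:
```python
from h import *
from rig import r
s=r.sense(); st(s)
f=r.grab_frame("wrist"); cv2.imwrite("pics/w6.png",f["color"][:,:,::-1]); pickle.dump((s,f),open("w6.pkl","wb"))
cv2.imwrite("pics/w6z.png",cv2.resize(f["color"][170:280,230:400,::-1],None,fx=4.7,fy=4.7,interpolation=cv2.INTER_CUBIC))
```

```text
9.3 pos [483.78 118.77  57.5 ] rpy [ 1.7997e+02 -1.0000e-02  9.5300e+00] F [-2.55 -0.56 -0.32] M [-0.006  0.332  0.02 ] op 0.155
```

View pics/w6z.png

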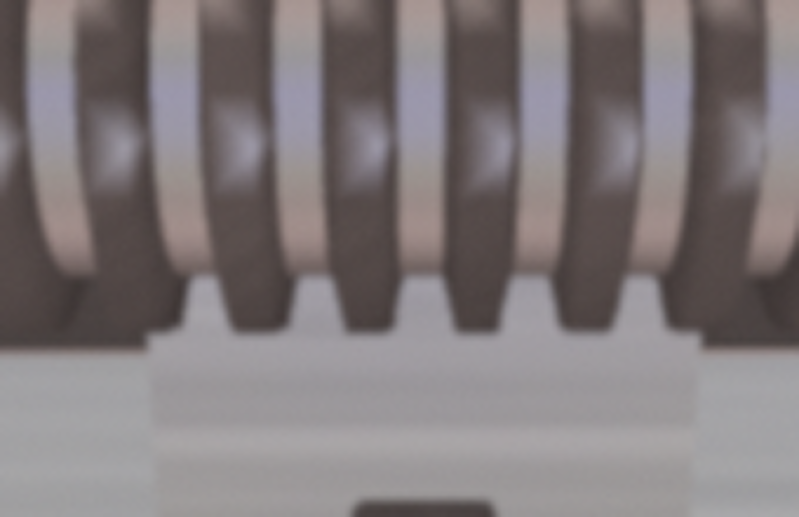

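The teeth are fully in and the crests touch the root edge in every gap. Now the gentle push test.

>>> play_rows([
  [[0,0,0],[0.5,0,0],0],
  [[0,0,0],[0.9,0,0],0],
  [[0,0,0],[0.9,0,0],0],
])

```text
clock: 9.65
eef_pos: [483.9, 118.8, 57.5]
tcp_rot: [3.141, 0.002, 0.166]
contact_force: [-4.7, -0.8, 5.9]
opening: 0.157
```

Run:
```python
from h import *
from rig import r
s=r.sense(); st(s); R0=R.from_euler("xyz",s["tcp_rot"]);print("Ftool",R0.inv().apply(s["contact_force"]).round(2))
```

```text
9.65 pos [483.86 118.78  57.51] rpy [1.7997e+02 9.0000e-02 9.5300e+00] F [-4.74 -0.79  5.92] M [-0.07   0.854  0.048] op 0.157
Ftool [-4.81 -0.   -5.92]
```

>>> play_rows([
  [[0,0,0],[0.3,0,-0.4],0],
  [[0,0,0],[0.7,0,-0.4],0],
  [[0,0,0],[1.0,0,-0.4],0],
  [[0,0,0],[1.0,0,-0.4],0],
])

```text
clock: 10.05
eef_pos: [483.9, 118.7, 57.7]
tcp_rot: [3.141, 0.003, 0.166]
contact_force: [-5.1, -0.8, 1.5]
opening: 0.155
```

Run:
```python
from h import *
from rig import r
s=r.sense(); st(s); R0=R.from_euler("xyz",s["tcp_rot"]);print("Ftool",R0.inv().apply(s["contact_force"]).round(2))
```

```text
10.05 pos [483.92 118.72  57.66] rpy [179.96   0.2    9.53] F [-5.11 -0.79  1.46] M [-0.106  0.957  0.019] op 0.155
Ftool [-5.18 -0.07 -1.44]
```

>>> play_rows([
  [[0,0.2,0],[0.9,0,-0.2],0],
  [[0,0.4,0],[1.3,0,-0.2],0],
  [[0,0.4,0],[1.6,0,-0.2],0],
  [[0,0.4,0],[1.6,0,-0.2],0],
])

```text
clock: 10.45
eef_pos: [483.9, 118.7, 57.5]
tcp_rot: [3.141, -0.0, 0.166]
contact_force: [-8.0, -0.5, 2.6]
opening: 0.157
```

Run:
```python
from h import *
from rig import r
s=r.sense(); st(s); R0=R.from_euler("xyz",s["tcp_rot"]);print("Ftool",R0.inv().apply(s["contact_force"]).round(2))
```

```text
10.45 pos [483.92 118.72  57.48] rpy [ 1.7996e+02 -2.0000e-02  9.5400e+00] F [-8.01 -0.5   2.63] M [-0.033  1.209  0.067] op 0.157
Ftool [-7.98 -0.84 -2.63]
```

>>> play_rows([
  [[0,0.4,0],[1.7,0,-0.45],0],
  [[0,0.4,0],[1.8,0,-0.45],0],
  [[0,0.4,0],[1.8,0,-0.45],0],
  [[0,0.4,0],[1.8,0,-0.45],0],
  [[0,0.4,0],[1.8,0,-0.45],0],
  [[0,0.4,0],[1.8,0,-0.45],0],
])

```text
clock: 11.05
eef_pos: [483.9, 118.7, 57.5]
tcp_rot: [3.141, -0.004, 0.166]
contact_force: [-6.6, -0.4, 2.3]
opening: 0.158
```

Run:
```python
from h import *
from rig import r
s=r.sense(); st(s); R0=R.from_euler("xyz",s["tcp_rot"]);print("Ftool",R0.inv().apply(s["contact_force"]).round(2))
```

```text
11.05 pos [483.9  118.69  57.48] rpy [179.95  -0.21   9.53] F [-6.56 -0.42  2.27] M [-0.073  1.289  0.141] op 0.158
Ftool [-6.53 -0.67 -2.3 ]
```

>>> play_rows([
  [[0,0,0],[1.7,0,-0.5],0],
  [[0,0,0],[1.9,0,-0.5],0],
  [[0,0,0],[1.9,0,-0.5],0],
  [[0,0,0],[1.9,0,-0.5],0],
])

```text
clock: 11.45
eef_pos: [484.0, 118.7, 57.5]
tcp_rot: [3.141, -0.0, 0.166]
contact_force: [-8.9, -1.4, 3.5]
opening: 0.156
```

Run:
```python
from h import *
from rig import r
s=r.sense(); st(s); R0=R.from_euler("xyz",s["tcp_rot"]);print("Ftool",R0.inv().apply(s["contact_force"]).round(2))
```

```text
11.45 pos [483.95 118.67  57.52] rpy [179.95  -0.     9.53] F [-8.86 -1.43  3.51] M [-0.01   1.331  0.075] op 0.156
Ftool [-8.97 -0.05 -3.51]
```

>>> play_rows([
  [[0,0.2,0],[1.9,0,-0.9],0],
  [[0,0.2,0],[1.9,0,-0.9],0],
  [[0,0.2,0],[1.9,0,-0.9],0],
  [[0,0.2,0],[1.9,0,-0.9],0],
])

```text
clock: 11.85
eef_pos: [483.9, 118.7, 57.7]
tcp_rot: [3.141, 0.0, 0.166]
contact_force: [-6.1, -0.3, -1.6]
opening: 0.153
```

Run:
```python
from h import *
from rig import r
s=r.sense(); st(s); R0=R.from_euler("xyz",s["tcp_rot"]);print("Ftool",R0.inv().apply(s["contact_force"]).round(2))
```

```text
11.85 pos [483.94 118.69  57.68] rpy [1.7994e+02 2.0000e-02 9.5400e+00] F [-6.06 -0.26 -1.55] M [-0.036  1.174  0.092] op 0.153
Ftool [-6.02 -0.75  1.55]
```

>>> play_rows([
  [[0,0.2,0],[2.2,0,-0.6],0],
  [[0,0.2,0],[2.4,0,-0.6],0],
  [[0,0.2,0],[2.4,0,-0.6],0],
  [[0,0.2,0],[2.4,0,-0.6],0],
  [[0,0.2,0],[2.4,0,-0.6],0],
  [[0,0.2,0],[2.4,0,-0.6],0],
])

```text
clock: 12.45
eef_pos: [484.0, 118.7, 57.6]
tcp_rot: [3.14, 0.001, 0.166]
contact_force: [-9.1, -0.6, 1.9]
opening: 0.156
```

Run:
```python
from h import *
from rig import r
s=r.sense(); st(s); R0=R.from_euler("xyz",s["tcp_rot"]);print("Ftool",R0.inv().apply(s["contact_force"]).round(2))
f=r.grab_frame("wrist"); pickle.dump((s,f),open("w7.pkl","wb"))
s=r.sense(); st(s)
cv2.imwrite("pics/w7z.png",cv2.resize(f["color"][170:280,230:400,::-1],None,fx=4.7,fy=4.7,interpolation=cv2.INTER_CUBIC))
```

```text
12.45 pos [483.96 118.7   57.64] rpy [1.7993e+02 8.0000e-02 9.5400e+00] F [-9.1  -0.55  1.92] M [-0.072  1.515  0.041] op 0.156
Ftool [-9.07 -0.96 -1.9 ]
12.5 pos [483.95 118.67  57.63] rpy [1.7993e+02 9.0000e-02 9.5400e+00] F [-9.04 -0.63  2.68] M [-0.039  1.551  0.115] op 0.156
```

View pics/w7z.png

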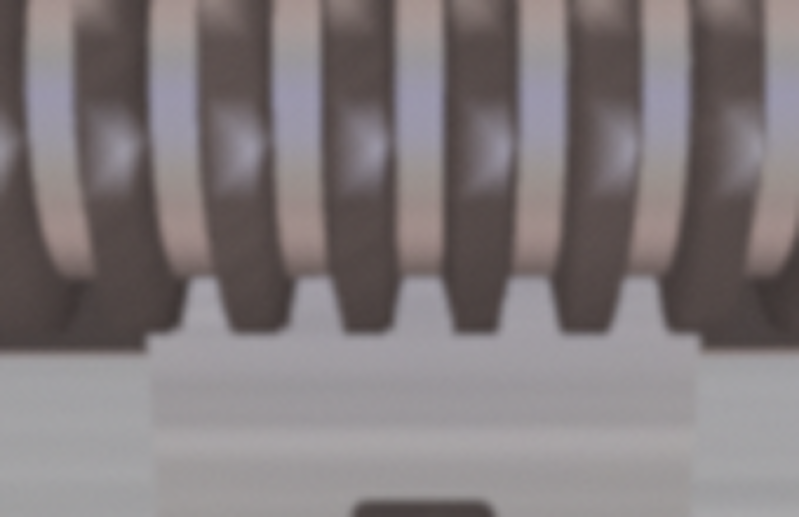

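>>> play_rows([
  [[0,0.3,0],[2.3,0,-0.75],0],
  [[0,0.3,0],[2.3,0,-0.75],0],
  [[0,0.3,0],[2.3,0,-0.75],0],
  [[0,0.3,0],[2.3,0,-0.75],0],
  [[0,0.3,0],[2.3,0,-0.75],0],
  [[0,0.3,0],[2.3,0,-0.75],0],
  [[0,0.3,0],[2.3,0,-0.75],0],
  [[0,0.3,0],[2.3,0,-0.75],0],
  [[0,0.3,0],[2.3,0,-0.75],0],
  [[0,0.3,0],[2.3,0,-0.75],0],
  [[0,0.3,0],[2.3,0,-0.75],0],
  [[0,0.3,0],[2.3,0,-0.75],0],
  [[0,0.3,0],[2.3,0,-0.75],0],
  [[0,0.3,0],[2.3,0,-0.75],0],
])

```text
clock: 13.9
eef_pos: [484.0, 118.7, 57.7]
tcp_rot: [3.14, 0.001, 0.166]
contact_force: [-8.1, -0.6, 1.8]
opening: 0.157
```

Run:
```python
from h import *
from rig import r
s=r.sense(); st(s); R0=R.from_euler("xyz",s["tcp_rot"]);print("Ftool",R0.inv().apply(s["contact_force"]).round(2))
```

```text
13.9 pos [483.97 118.67  57.68] rpy [1.7993e+02 4.0000e-02 9.5400e+00] F [-8.1  -0.65  1.76] M [-0.034  1.428  0.082] op 0.157
Ftool [-8.09 -0.7  -1.76]
```

>>> play_rows([
  [[0,0.1,0],[1.5,0,-0.4],0],
  [[0,0.05,0],[0.8,0,-0.1],0],
  [[0,0.05,0],[0.4,0,0.1],0],
  [[0,0.05,0],[0.4,0,0.1],0],
  [[0,0.05,0],[0.4,0,0.1],0],
])

```text
clock: 14.4
eef_pos: [483.9, 118.7, 57.5]
tcp_rot: [3.14, 0.001, 0.166]
contact_force: [-5.1, -0.3, 3.9]
opening: 0.152
```

Run:
```python
from h import *
from rig import r
s=r.sense(); st(s); R0=R.from_euler("xyz",s["tcp_rot"]);print("Ftool",R0.inv().apply(s["contact_force"]).round(2))
```

```text
14.4 pos [483.9  118.66  57.5 ] rpy [1.7993e+02 5.0000e-02 9.5400e+00] F [-5.09 -0.26  3.94] M [0.039 0.821 0.089] op 0.152
Ftool [-5.07 -0.58 -3.94]
```

>>> play_rows([
  [[0,0,0],[0.2,0,-0.2],0],
  [[0,0,0],[0.2,0,-0.2],0],
  [[0,0,0],[0.2,0,-0.2],0],
], newtons=20)

```text
clock: 14.7
eef_pos: [483.9, 118.7, 57.6]
tcp_rot: [3.14, 0.001, 0.166]
contact_force: [-3.7, -0.5, -1.0]
opening: 0.151
```

>>> play_rows([
  [[0,0,0],[0,0,0],0.17],
  [[0,0,0],[0,0,0],0.2],
  [[0,0,0],[0,0,0],0.25],
  [[0,0,0],[0,0,0],0.35],
  [[0,0,0],[0,0,0],0.5],
  [[0,0,0],[0,0,0],0.5],
])

```text
clock: 15.3
eef_pos: [484.0, 118.7, 57.6]
tcp_rot: [3.14, 0.001, 0.166]
contact_force: [-0.2, 0.6, 0.2]
opening: 0.499
```

Run:
```python
from h import *
from rig import r
s=r.sense(); st(s)
f=r.grab_frame("wrist"); pickle.dump((s,f),open("w8.pkl","wb"))
cv2.imwrite("pics/w8.png",f["color"][:,:,::-1])
cv2.imwrite("pics/w8z.png",cv2.resize(f["color"][170:280,230:400,::-1],None,fx=4.7,fy=4.7,interpolation=cv2.INTER_CUBIC))
```

```text
15.3 pos [484.  118.7  57.6] rpy [1.7993e+02 6.0000e-02 9.5400e+00] F [-0.18  0.6   0.25] M [-0.038  0.002 -0.047] op 0.499
```

View pics/w8.png

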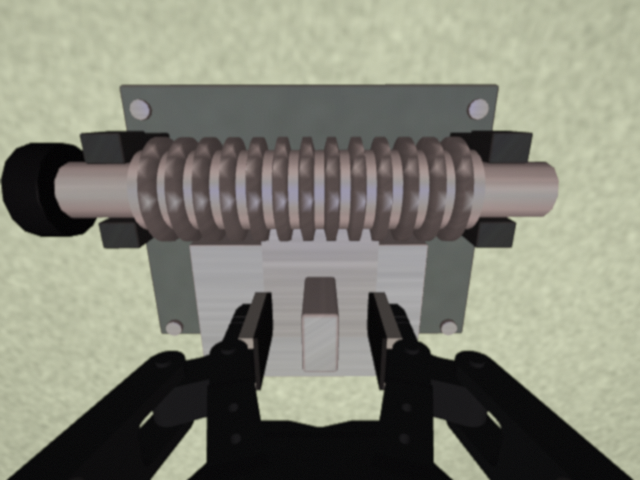

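View pics/w8z.png

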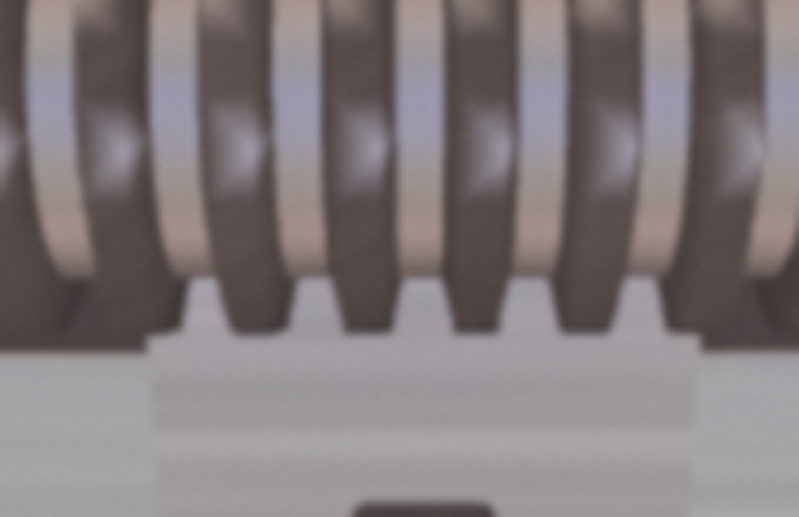

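Released: the pads stand clear of the fin, and the root edge is still on the crests. Retreating straight up.

>>> play_rows([
  [[0,0,0],[0,0,-10],0.5],
  [[0,0,0],[0,0,-25],0.5],
  [[0,0,0],[0,0,-50],0.5],
  [[0,0,0],[0,0,-80],0.5],
  [[0,0,0],[0,0,-100],0.5],
  [[0,0,0],[-20,0,-110],0.5],
  [[0,0,0],[-20,0,-110],0.5],
  [[0,0,0],[-20,0,-110],0.5],
])

```text
clock: 16.15
eef_pos: [464.6, 115.6, 168.2]
tcp_rot: [3.14, -0.0, 0.167]
contact_force: [0.5, 0.1, 0.2]
opening: 0.503
```

Run:
```python
from h import *
from rig import r
s=r.sense(); st(s)
f=r.grab_frame("wrist"); pickle.dump((s,f),open("w9.pkl","wb"))
cv2.imwrite("pics/w9z.png",cv2.resize(f["color"][60:210,220:420,::-1],None,fx=4,fy=4,interpolation=cv2.INTER_CUBIC))
f=r.grab_frame("scene");cv2.imwrite("pics/s9.png",f["color"][:,:,::-1])
```

```text
16.15 pos [464.61 115.61 168.21] rpy [ 1.7993e+02 -1.0000e-02  9.5400e+00] F [0.47 0.14 0.21] M [0.022 0.021 0.02 ] op 0.503
```

View pics/w9z.png

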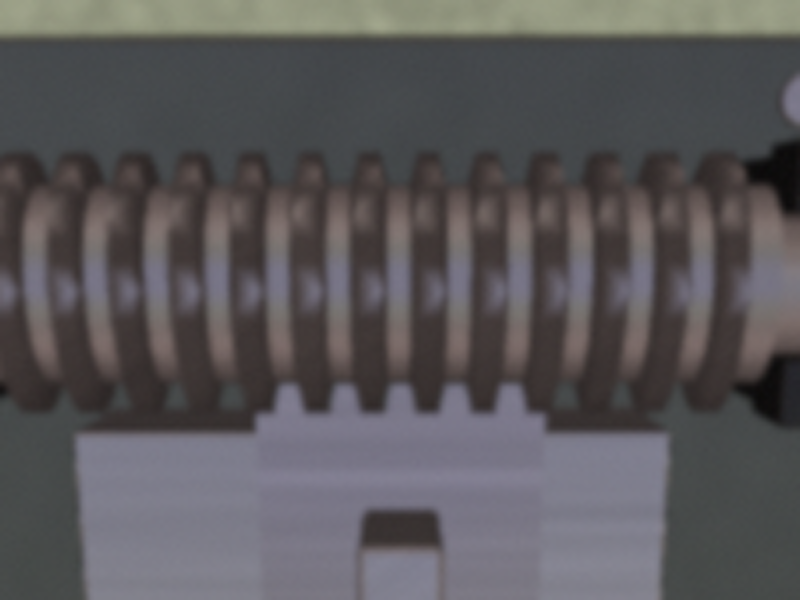

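View pics/s9.png

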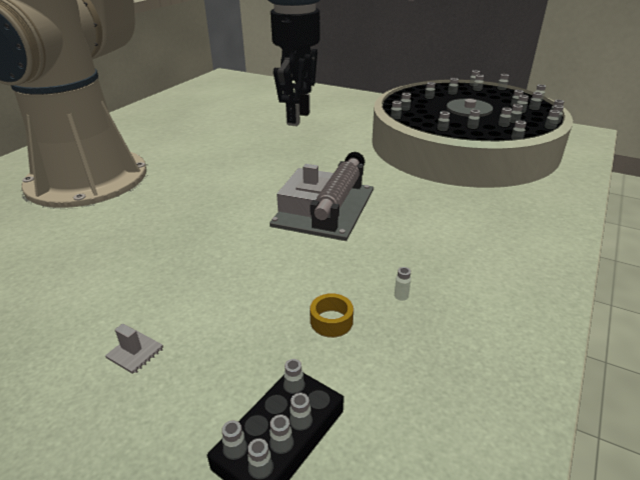

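The leaf lies square with all five teeth in the grooves near the middle of the spindle. The fine leaf, nut and vial have not moved, and the gripper is clear. Handing in.

```bash
python3 -c "
from rig import r
print(r.sign_off())"
```

```text
the job is handed in; nothing more can be done
None
```

The coarse five-tooth leaf is seated in the thread, about 4 mm off the spindle's middle along its length, and I handed the job in at about 16 s.

- **Seating:** I gripped the leaf by its fin and lowered it until I felt the ledge at about TCP z 57.5. I then lined the teeth up with the grooves using the wrist camera and fed it in with small steps. It stopped after about 12.9 mm of travel, against roughly 13 mm expected for a full seat and about 8.5 mm if a tooth had hit a crest.
- **Push test:** I held roughly 8–9 N towards the spindle for about 1.4 s (8.1 N at the end), and the position did not creep.
    - **Bearing on the ledge:** The leaf still pressed lightly on the ledge, about 3 N, so friction may have taken up to 2 N of that push. In the first tries the leaf bore down harder, so I raised it slightly before the final hold.
    - **Peak force:** The highest push I read was about 9 N, but forces are only reported at the end of each move.
- **Release:** After opening and backing away, the pictures show the edge flush and square on the crests with the leaf flat on the ledge. The gripper was about 110 mm above it. The fine leaf, vial and nut were where they started.
- **Disagreement:** The cradle positions from the top and wrist cameras differed by about 2–3 mm, so I used relative views and feel for the final alignment.

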